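# Shut the fittings drawer and hang the bag handle on the bar

### The job

Push the open drawer of the little cabinet fully home, past its catch, so that its front is flush. Only then take the dark bent-wood bag handle from its sloping rest and hang it over the cabinet's steel bar, straddling it squarely with the bar under the middle of the arch; lower it on rather than letting it drop, clear of the pale handle already hanging there. Leave the pale handles and the rest of the bench as they are.

Things in the scene. Friction and masses are not known exactly. Their poses are not given: they have to be found in the camera images.
- cabinet: Plywood cabinet, 360 wide (its y), 220 deep, 265 high, fixed; a tray (to 300 high) stands on top, 80 to 200 behind the front. Origin: on the bench at the foot of the middle of its front face. Its x points into the cabinet, so the front looks to -x; y along the front, z up. The drawer is the wide green front, y -39 to +161; the -y side has two fixed fronts.
- bar_mid (a point): Middle of the round steel bar (16 in diameter, 350 long, along the cabinet's y), on its axis: 250 above the bench and 65 in front of the cabinet's front face; axes as the cabinet's. Flat brackets at its ends (y = +-172). It overhangs the drawer's way: follow the drawer home from under it, tool tilted 35 to 45 degrees.
- drawer (a joint): Opening of the drawer in m: 0 is home, where the front is flush with the cabinet; it starts 80 to 120 mm open and slides along the cabinet's -x as it opens. It rubs with about 2 N. From 14 to 6 mm before home a spring catch resists, taking 7 to 12 N in all to pass, then snaps over and holds it against the stop; short of that it stays ajar. Needs to be pressed to the stop.
- drawer_face (a point): Centre of the outer face of the drawer's green front panel (200 wide, 126 high, 14 thick; its bottom edge is 34 and this point 97 above the bench); it moves with the drawer; axes as the cabinet's. The panel is plain, with a dark painted slot near its top.
- dark_handle: The bag handle to hang: dark brown bent wood, an inverted U of 14 x 14 bar, 100 wide (its x) and 135 high (its z), 14 thick (its y), brass feet, 120 g or so. Origin: midway between the two feet, at their ends. Legs at x = +-43 straight to z = 85, then a half-round arch of centre-line radius 43. It starts leaning in its rest, z 30 degrees off vertical, crown towards the robot.
- dark_handle_crown (a point): Point on the inside of the dark handle's arch, at its middle: 121 from the feet, 14 below the outside of the crown; axes as the handle's. When it hangs, this point lies on top of the bar.
- pale_handle: A handle of the same shape but pale wood, leaning in the other rest; leave it. Origin and axes as for the dark one.
- hung_handle: A second pale handle of the same shape, already hanging on the bar near its -y end; leave it. Origin midway between its feet.
- rest_a: Fixed wooden rest under the dark handle. Origin: bench level, middle of its 150 x 140 base; yaw 0 faces the robot. Its sloping back board (on the -x side of and below the handle, 128 wide) carries the handle up to 80 along its legs, measured from the feet; a ledge, a 10 high lip and two 30 high cheeks hold the feet. The two rests may change places.
- rest_b: The same rest under the pale handle.
- spool: Yellow thread cone, 60 wide, 90 high, loose; leave it. Origin under its middle.
- glue_jar: White glue jar with red cap, 68 wide, 95 high, loose; leave it. Origin under its middle.
- awl: Orange-handled awl lying loose on the bench towards the robot, about 30 high; leave it.
- mallet: Small hammer with a pale wooden handle lying loose at the back left; leave it.
Not all that is in view belongs to the job. Of the things that look like the dark_handle, the middle-sized one is meant.

How it is judged:
On the way, in this order (a step that is already met when the one before it is completed fails the run):
1. the drawer is pushed home past its catch (within 3 mm) (value of joint drawer below 0.003 m), for 0.2 s.
2. the dark handle hangs on the bar, let go of (x of dark_handle_crown in the frame of bar_mid between -0.014 and 0.014 m and y of dark_handle_crown in the frame of bar_mid between -0.155 and 0.155 m and z of dark_handle_crown in the frame of bar_mid between 0.003 and 0.016 m and angle between the y axis of dark_handle and the y axis of bar_mid, either way round below 0.3 rad and angle between dark_handle's own z axis and vertical below 0.28 rad and contact force between the fingers and dark_handle below 0.05 N), for 0.2 s.
At the end, for the whole second after the job is handed in: The drawer is within 3 mm of home. The dark handle hangs on the bar: inside of the crown on top of the bar (3 to 16 mm above its axis), within 14 mm of it sideways, square to it within 0.3 rad, upright within 0.28 rad, at rest, not touching the hanging pale handle (all of step 2 and value of joint drawer below 0.003 m and linear speed of dark_handle below 0.03 m/s and contact force between dark_handle and hung_handle below 0.05 N).
It fails at once if the dark handle is dropped (falls free at more than 0.5 m/s) (contact force between the fingers and dark_handle below 0.02 N and linear speed of dark_handle above 0.5 m/s).
It fails at once if a pale handle is disturbed (moved more than 25 mm) (distance of any of pale_handle, hung_handle from where it was at the start of the episode above 0.025 m).
It fails at once if another thing on the bench is disturbed (moved more than 25 mm) (distance of any of spool, glue_jar, awl, mallet from where it was at the start of the episode above 0.025 m).
It also fails if it takes over 64 s, if anything falls off the work surface, if the arm or the gripper's body presses on something with over 40 N, if the wrist force passes 120 N, or if a joint passes its speed limit or range.

### The arm

A 7-joint arm with a two-finger parallel gripper is mounted at the origin on the work surface. World frame = base frame: x ahead of the robot, y to its left, z up, the work surface at z = 0. Lengths are in m, angles in rad, forces in N, time in s.
With the tool pointing down it reaches from about 0.425 to 0.875 m from the base axis. Payload 4.7 kg.
Tool frame: the origin (TCP) lies midway between the tips of the shut fingers; the grasp point (between the pads) lies 19 mm behind it; z points along the fingers, y is the line along which they close (so a half turn about z gives the same grasp; the last joint's range is limited). The gripper opens to 87 mm and grips with 3 to 60 N. Pads are 19 mm wide; open, the fingers measure 117 mm over their backs; the gripper's body (75 mm by 190 mm) begins 51 mm behind the grasp point.
Start: joints at [1.158, 0.321, -0.07, 1.45, 0.023, 1.371, -0.057], TCP at [0.269, -0.592, 0.196] pointing down, gripper open.
Joint ranges: [-2.86, 2.86], [-0.3, 2.09], [-1.38, 1.24], [0.06, 2.45], [-1.56, 4.7], [0.09, 2.05], [-2.69, 2.69]. Speed limits (rad/s): [2.57, 2.57, 3.14, 3.14, 3.14, 3.14, 3.14].

### API

Orientations are given as a rotation vector (axis times angle).
In Python, from bench import ctrl gives the robot as it stands. The module is installed in compiled form; this text tells all that it offers.
- The arm moves only by the tool carry_out, never from a script. Its argument "steps" is a list of rows, each a list of 7 numbers: the turn, a rotation vector about the world's x, y, z in degrees, then the shift along the world's x, y, z in cm, then the opening, from 0 (shut) to 1 (fully open). A call has 1 to 12 rows; each row is the pose to reach, as a shift and turn from the pose commanded when the call began; what a row does not reach only later rows make up. A row lasts 1/10 s, in which the tool goes at most 50 mm and 8.59 degrees, less where a joint would pass 70% of its speed; a pose out of reach is approached as far as the arm can. A call with a gripper value outside its range is refused whole. The fingers move at their own pace and stop on an object; "squeeze" is the grip in N (left out, the last holds). Time passes only in rows, so rows that repeat a pose let the fingers close. It gives the time, the measured TCP pose, the force, the opening and the grip force at its end, in the units of the state.
- ctrl.get_state(): the state, without advancing time (a new reading comes with each control period).
- ctrl.get_image(name): name is "side" or "top" or "wrist"; returns a dict with "pixels" (480x640x3 uint8, red, green, blue), "camera_matrix" (3x3 intrinsics, pixels), "cam_to_world" (4x4, takes a point from camera to world coordinates); the wrist camera has in their place "T_tool_cam" (4x4, takes a point from camera to tool coordinates, whose origin is the TCP and whose axes are the flange's). Camera axes: x right, y down, z forward; pixel columns grow to the right and rows downward; lengths in m; the calibration is good to about 2 mm. A picture is of the moment at which its call begins: read the wrist's pose just before it. There is no depth.
- ctrl.close_job(): hands the job in; it is judged then, once.
The state is a dict: "time": time; "joint_positions": joint angles; "qd": joint speeds; "joint_torque": joint torques, N m; "position": TCP position; "tool_rot": TCP orientation; "ft_force": force on the tool from outside, world axes, zero at the start; "torque": the same for the moment, N m; "grip_width": opening from 0.0 (shut) to 1.0 (fully open); "grip_force": force on a finger pad.
Only numpy, scipy, OpenCV 4.12 (cv2) and the standard library are available. Lean on these libraries where they do the work, as an engineer would, in place of code of your own. Each camera call takes 0.05 s, during which the arm holds its last target. There are 200 camera calls.

## Working session

There is one attempt and no reset: what is moved stays moved. The work goes in short steps, Python scripts to look and compute and a tool call to move; the robot and the scene stay as the last step left them, time stands still between calls to the robot, and variables do not carry over. Pictures are saved under pics/ and viewed, at most 10 in all, crops included, and the job is handed in when it is done.

Besides the shell and the picture viewer there is one more tool, called after ">>>" as name(argument=value, ...) on one line, values as JSON. carry_out: Moves the arm, as the interface text tells. Its arguments: {"type":"object","properties":{"steps":{"type":"array","items":{"type":"array","items":{"type":"number"}}},"squeeze":{"type":"number"}},"required":["steps"]}

```bash
mkdir -p pics; ls
python3 - <<'E'
from bench import ctrl
import cv2,pickle
d={}
for n in ("side","top"):
    i=ctrl.get_image(n); d[n]=i
    cv2.imwrite(f"pics/{n}0.png",i["pixels"][:,:,::-1]); print(n,i["camera_matrix"].tolist(),i["cam_to_world"].round(4).tolist())
pickle.dump(d,open("d0.pkl","wb"))
s=ctrl.get_state(); print(s)
E
```

```text
pics
side [[513.7755327685526, 0.0, 321.8060001531908], [0.0, 513.7755327685526, 233.33756945139595], [0.0, 0.0, 1.0]] [[-0.8119, -0.3574, 0.4616, -0.0994], [-0.5835, 0.5232, -0.6211, 0.8743], [-0.0196, -0.7736, -0.6334, 0.9855], [0.0, 0.0, 0.0, 1.0]]
top [[487.06347397910014, 0.0, 316.77436684778655], [0.0, 487.06347397910014, 239.0331320070158], [0.0, 0.0, 1.0]] [[0.0148, -0.9766, 0.2145, 0.2724], [-0.9999, -0.0151, -0.0001, 0.0461], [0.0034, -0.2144, -0.9767, 1.1907], [0.0, 0.0, 0.0, 1.0]]
{'time': 0.1, 'joint_positions': array([ 1.15812234,  0.32176433, -0.07010589,  1.45150652,  0.02263647,
        1.37080612, -0.05692281]), 'qd': array([-0.00086252, -0.00038576, -0.00069181, -0.00338995,  0.00057543,
        0.00026396, -0.00062174]), 'joint_torque': array([-3.50431246e-04, -4.92570269e+01, -4.05869242e-01, -3.13403463e+01,
       -6.42362586e-02,  3.95007699e-02,  9.84261419e-05]), 'position': array([ 0.26879578, -0.59124459,  0.1946844 ]), 'tool_rot': array([-3.06873633e+00, -6.65002242e-01,  7.47109612e-04]), 'ft_force': array([ 0.28150301,  0.69103128, -0.52661313]), 'torque': array([ 0.01028755, -0.03201982, -0.00626941]), 'grip_force': 0.0, 'grip_width': 0.9976321003053022}
```

View pics/side0.png

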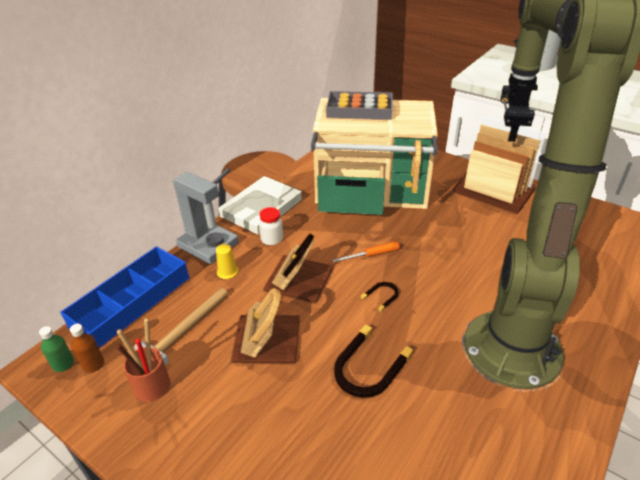

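View pics/top0.png

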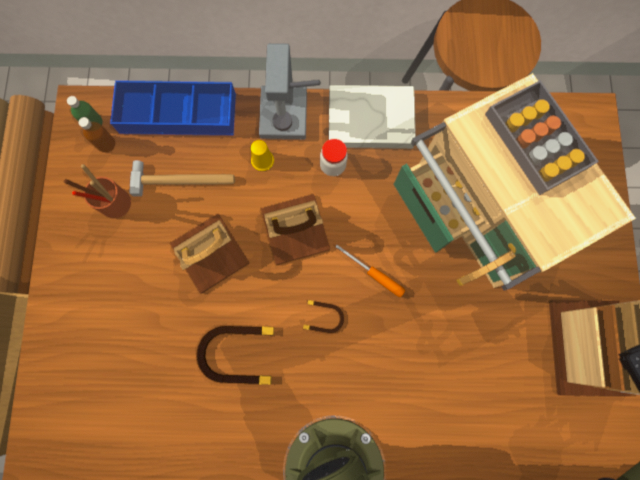

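Side view: cabinet at (375,155) with the drawer front at (350,195); dark handle in its rest at (297,255); pale one at (262,325). Top view: drawer front at (425,207), bar from (420,140) to (507,280), hung handle at (487,265).
Dark candidates (top view): the large loose U (235,355), the small loose U (325,317), and the handle in the rest (293,220). The one in the rest is middle-sized and leaning as described, so I'll confirm it in an enlarged crop.

Run:
```python
import pickle,cv2,numpy as np
d=pickle.load(open("d0.pkl","rb"))
def c(n,x,y,w,h): return cv2.resize(d[n]["pixels"][y:y+h,x:x+w,::-1],(400,300),interpolation=cv2.INTER_CUBIC)
a=np.vstack([np.hstack([c("top",250,180,100,75),c("side",260,225,100,75)]),np.hstack([c("top",390,80,260-10,187) ,c("side",290,80,160,120)])])
# bottom-left: top crop x 390..640, y 80..267 ; scale 1.6
cv2.imwrite("pics/c1.png",a)
```

```text
(no output)
```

View pics/c1.png

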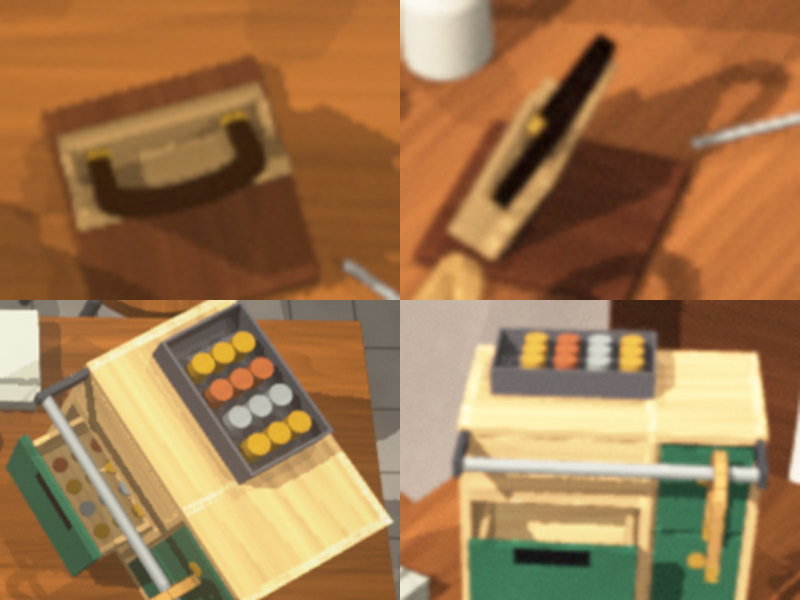

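Top-left tile: the brown U with brass feet lies on the rest's back board, feet near (274,219) and (308,210), crown near (296,232). This confirms it as the dark handle. Bottom tiles: cabinet corners, bar ends and drawer edges are clear enough to fit.

```bash
cat > h.py <<'E'
import pickle,cv2,numpy as np
from scipy.optimize import least_squares,minimize
from scipy.spatial.transform import Rotation as R
d=pickle.load(open("d0.pkl","rb"))
def proj(n,P,d=d):
    i=d[n];T=np.linalg.inv(i["cam_to_world"]);p=np.atleast_2d(P)@T[:3,:3].T+T[:3,3];q=p@i["camera_matrix"].T
    return q[:,:2]/q[:,2:]
E
python3 - <<'E'
from h import *
pts=[("top",(0,180,265),(445,122)),("top",(220,180,265),(532,78)),("top",(220,-180,265),(634,217)),("top",(-65,172,250),(418,141)),
("side",(-65,172,250),(314,147)),("side",(-65,-172,250),(435,148)),("side",(0,-180,0),(431,205)),
("side",("d",161,160),(318,176)),("side",("d",-39,160),(385,177)),("side",("d",161,34),(322,210)),("side",("d",-39,34),(384,213)),("top",("d",161,160),(396,182)),("top",("d",-39,160),(438,249))]
def W(v,p):
    l=np.array([-v[3] if p[0]=="d" else p[0]/1e3,p[1]/1e3,p[2]/1e3]);return R.from_euler("z",v[2]).apply(l)+[v[0],v[1],0]
f=lambda v:np.concatenate([proj(n,W(v,p))[0]-q for n,p,q in pts])
r=least_squares(f,[.75,-.3,-.5,.1],loss="soft_l1"); print("cab",r.x.round(4),np.degrees(r.x[2])); print(f(r.x).reshape(-1,2).round(1).tolist())
# handle
obs={}
for n,(x,y,w,h) in dict(top=(262,200,65,40),side=(275,228,45,52)).items():
    m=np.zeros((480,640),np.uint8); m[y:y+h,x:x+w]=(d[n]["pixels"][y:y+h,x:x+w,0]<75); 
    k,l,s,_=cv2.connectedComponentsWithStats(m); j=1+np.argmax(s[1:,4]); obs[n]=(l==j)
    print(n,s[j])
def model(v,cut):
    a=np.linspace(0,np.pi,13); c=np.vstack([[43,cut]]+[[43*np.cos(t),85+43*np.sin(t)] for t in a]+[[-43,cut]])
    t=np.gradient(c,axis=0);t/=np.linalg.norm(t,axis=1)[:,None];nn=np.c_[-t[:,1],t[:,0]]*7
    q=[np.c_[(c+s*nn)[:,0],np.full(len(c),y),(c+s*nn)[:,1]] for s in(-1,1) for y in(-7,7)]
    P=np.stack(q,1)/1e3  # N,4,3
    Rm=R.from_euler("z",v[3])*R.from_euler("y",0)*R.from_rotvec([0,0,-np.pi/2])*R.from_rotvec([-np.pi/6,0,0])
    return Rm.apply(P.reshape(-1,3)).reshape(P.shape)+v[:3],Rm
def mask(n,v,cut):
    P,_=model(v,cut);u=proj(n,P.reshape(-1,3)).reshape(-1,4,2);m=np.zeros((480*4,640*4),np.uint8)
    for a,b in zip(u[:-1],u[1:]):
        cv2.fillConvexPoly(m,cv2.convexHull(np.round(np.vstack([a,b])*4+1.5).astype(np.int32)),1)
    return cv2.resize(m.astype(np.float32),(640,480),interpolation=cv2.INTER_AREA)
def iou(n,v,cut): m=mask(n,v,cut);o=obs[n];return np.minimum(m,o).sum()/np.maximum(m,o).sum()
def cost(w): return -iou("top",w[:4],w[4]*1e3)-iou("side",w[:4],w[5]*1e3)
_,Rm=model([0,0,0,0],0);print("axes",Rm.as_matrix().round(2).tolist())
best=None
for x in(.46,.5,.54):
  for z in(.03,.05):
   for yaw in (.25,.1):
    w0=np.array([x,.09,z,yaw,.02,.04]);S=np.vstack([w0]+[w0+np.eye(6)[i]*[.02,.02,.015,.1,.01,.02][i] for i in range(6)])
    r=minimize(cost,w0,method="Nelder-Mead",options=dict(initial_simplex=S,maxiter=350))
    if best is None or r.fun<best.fun:best=r
w=best.x;print(best.fun,w.round(4),iou("top",w[:4],w[4]*1e3),iou("side",w[:4],w[5]*1e3))
_,Rm=model(w,0);print("crown out",Rm.apply([0,0,.135])+w[:3],"y",Rm.as_matrix()[:,1],"x",Rm.as_matrix()[:,0],"z",Rm.as_matrix()[:,2])
E
```

```text
cab [ 0.5719 -0.3034 -1.0398  0.1076] -59.57514418747457
[[-0.9, -0.5], [0.0, -4.0], [3.2, 0.9], [-0.1, 1.2], [0.6, -2.2], [1.4, 0.4], [-3.2, 1.6], [-0.3, 3.6], [1.9, 5.0], [-3.3, 4.1], [0.4, 3.7], [0.1, -10.6], [6.6, -1.3]]
top [272 210  44  25 371]
side [284 234  29  42 265]
axes [[0.0, 0.87, 0.5], [-1.0, 0.0, 0.0], [0.0, -0.5, 0.87]]
-0.6471489667892456 [ 0.4637  0.1046  0.0354 -0.1137  0.0949  0.106 ] 0.2923358 0.35481316
crown out [0.53079456 0.09698151 0.15231499] y [ 0.86043414 -0.09825015 -0.5       ] x [-0.1134495  -0.99354376  0.        ] z [ 0.49677188 -0.05672475  0.8660254 ]
```

```bash
cat > fit.py <<'E'
from h import *
pts=[("top",(0,180,265),(445,122)),("top",(220,180,265),(532,78)),("top",(220,-180,265),(634,217)),("top",(-65,172,250),(418,141)),
("side",(-65,172,250),(314,147)),("side",(-65,-172,250),(435,148)),("side",(0,-180,0),(431,205)),
("side",("d",161,160),(318,176)),("side",("d",-39,160),(385,177)),("side",("d",161,34),(322,210)),("side",("d",-39,34),(384,213)),("top",("d",161,34),(395,183)),("top",("d",-39,34),(438,250))]
def W(v,p):
    l=np.array([-v[3] if p[0]=="d" else p[0]/1e3,p[1]/1e3,p[2]/1e3]);return R.from_euler("z",v[2]).apply(l)+[v[0],v[1],0]
f=lambda v:np.concatenate([proj(n,W(v,p))[0]-q for n,p,q in pts])
r=least_squares(f,[.75,-.3,-.5,.1],loss="soft_l1"); cab=r.x; print("cab",cab.round(4),np.degrees(cab[2])); print(f(cab).reshape(-1,2).round(1).tolist())
obs={}
for n,(x,y,w,h) in dict(top=(262,200,65,40),side=(275,228,45,52)).items():
    m=np.zeros((480,640),np.uint8); m[y:y+h,x:x+w]=(d[n]["pixels"][y:y+h,x:x+w,0]<75); 
    k,l,s,_=cv2.connectedComponentsWithStats(m); j=1+np.argmax(s[1:,4]); obs[n]=(l==j)
def Rh(yaw): return R.from_euler("z",yaw+np.pi/2)*R.from_rotvec([-np.pi/6,0,0])
def mask(n,v,cut):
    a=np.linspace(0,np.pi,13); c=np.vstack([[43,cut]]+[[43*np.cos(t),85+43*np.sin(t)] for t in a]+[[-43,cut]])
    t=np.gradient(c,axis=0);t/=np.linalg.norm(t,axis=1)[:,None];nn=np.c_[-t[:,1],t[:,0]]*7
    P=np.stack([np.c_[(c+s*nn)[:,0],np.full(len(c),y),(c+s*nn)[:,1]] for s in(-1,1) for y in(-7,7)],1)/1e3
    u=proj(n,Rh(v[3]).apply(P.reshape(-1,3))+v[:3]).reshape(-1,4,2);m=np.zeros((480*4,640*4),np.uint8)
    for a,b in zip(u[:-1],u[1:]): cv2.fillConvexPoly(m,cv2.convexHull(np.round(np.vstack([a,b])*4+1.5).astype(np.int32)),1)
    return cv2.resize(m.astype(np.float32),(640,480),interpolation=cv2.INTER_AREA)
def iou(n,v,cut): m=mask(n,v,cut);o=obs[n];return np.minimum(m,o).sum()/np.maximum(m,o).sum()
cost=lambda w:-iou("top",w[:4],w[4]*1e3)-iou("side",w[:4],w[5]*1e3)
best=None
for x in(.5,.54,.58):
  for z in(.02,.05):
   for yaw in (.25,):
    w0=np.array([x,.09,z,yaw,.02,.04]);S=np.vstack([w0]+[w0+np.eye(6)[i]*[.02,.02,.015,.1,.01,.02][i] for i in range(6)])
    q=minimize(cost,w0,method="Nelder-Mead",options=dict(initial_simplex=S,maxiter=400))
    if best is None or q.fun<best.fun:best=q
w=best.x;print(w.round(4),iou("top",w[:4],w[4]*1e3),iou("side",w[:4],w[5]*1e3))
M=Rh(w[3]);print("crown out",M.apply([0,0,.135])+w[:3],M.as_matrix().round(3).tolist())
np.savez("fit.npz",cab=cab,w=w)
def crop(n,x,y,ww,h,polys):
    s=400/ww;I=cv2.resize(d[n]["pixels"][y:y+h,x:x+ww,::-1],(400,300),interpolation=cv2.INTER_CUBIC)
    for P in polys:
        u=proj(n,np.array(P));cv2.polylines(I,[np.round(((u-[x,y]+.5)*s)*8).astype(np.int32)],False,(255,0,255),1,cv2.LINE_AA,3)
    return I
cw=lambda *L:[W(cab,p) for p in L]
polys=[cw((0,180,265),(0,-180,265),(220,-180,265),(220,180,265),(0,180,265)),cw((-65,172,250),(-65,-172,250)),cw((0,180,0),(0,180,265)),cw((0,-180,0),(0,-180,265)),cw(("d",161,160),("d",-39,160),("d",-39,34),("d",161,34),("d",161,160))]
a=np.linspace(0,np.pi,13);c=lambda r:[M.apply(p)+w[:3] for p in np.array([[r,0,0]]+[[r*np.cos(t),0,85+r*np.sin(t)] for t in a]+[[-r,0,0]])/1e3]
hp=[c(36),c(50)]
cv2.imwrite("pics/"+__import__("sys").argv[1],np.vstack([np.hstack([crop("top",250,180,100,75,hp),crop("side",260,225,100,75,hp)]),np.hstack([crop("top",380,70,260,195,polys),crop("side",290,90,160,120,polys)])]))
E
python3 fit.py c2.png
```

```text
cab [ 0.5733 -0.3023 -1.0436  0.0852] -59.79544105437196
[[-1.1, -1.3], [-0.0, -4.5], [2.6, 0.7], [-0.4, 0.3], [-0.1, -2.3], [0.7, 0.5], [-3.7, 1.7], [-0.2, -0.8], [1.1, 0.7], [-3.2, -0.4], [-0.3, -0.7], [0.3, 1.1], [0.3, 2.8]]
[0.589  0.1085 0.0276 0.2503 0.0284 0.0299] 0.8027573 0.8122545
crown out [0.52360864 0.09181654 0.14452338] [[-0.248, -0.839, -0.484], [0.969, -0.215, -0.124], [0.0, -0.5, 0.866]]
```

View pics/c2.png

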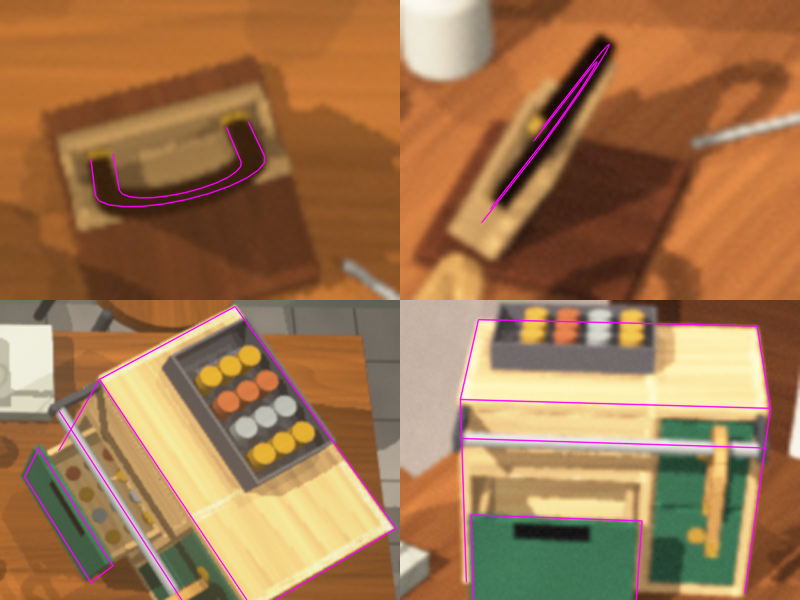

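The overlay matches: the handle fit has IoU about 0.8 in both views, and the cabinet edges coincide. The bar sits a few px off the line, so I'll refine it while computing the approach move.

```bash
cat > mv.py <<'E'
import numpy as np
from scipy.spatial.transform import Rotation as R
f=np.load("fit.npz");cab=f["cab"];w=f["w"]
Rc=R.from_euler("z",cab[2]);C=lambda x,y,z:Rc.apply(np.array([x,y,z])/1e3)+[cab[0],cab[1],0]
xc=Rc.apply([1,0,0]);yc=Rc.apply([0,1,0])
def tool(z,y):
    z=np.array(z)/np.linalg.norm(z);y=np.array(y)-np.dot(y,z)*z;y/=np.linalg.norm(y);return R.from_matrix(np.c_[np.cross(y,z),y,z])
def delta(Rt,p,s=None):
    if s is None:
        from bench import ctrl; s=ctrl.get_state()
    T=(Rt*R.from_rotvec(s["tool_rot"]).inv()).as_rotvec(degrees=True)
    return T.round(2),((np.array(p)-s["position"])*100).round(2)
def tilt(a,ysign=1):a=np.radians(a);return tool(np.sin(a)*xc-np.cos(a)*np.array([0,0,1]),ysign*yc)
E
python3 - <<'E'
from mv import *; import h
print(delta(tilt(42),C(-160,61,60)),delta(tilt(42,-1),C(-160,61,60)), C(-160,61,60))
for n in("top","side"):
    g=h.d[n]["pixels"].astype(int)
    for y in (150,120,0,-60,-150):
        a,b=h.proj(n,np.array([C(-65,y-5,250),C(-65,y+5,250)]));m=(a+b)/2;t=(b-a)/np.linalg.norm(b-a);nn=np.array([-t[1],t[0]])
        pr=[]
        for s in np.arange(-9,9.1,1):
            q=np.round(m+nn*s).astype(int);p=g[q[1],q[0]];pr.append("%d/%d"%(p.mean(),p[0]-p[2]))
        print(n,y,m.round(1),nn.round(2)," ".join(pr))
E
```

```text
(array([-44.9 ,  14.2 ,  91.03]), array([ 27.68,  45.79, -13.47])) (array([-14.02, -43.69, -80.19]), array([ 27.68,  45.79, -13.47])) [ 0.54555766 -0.13336033  0.06      ]
top 150 [423.2 150. ] [ 0.84 -0.54] 109/109 106/109 106/109 107/109 108/107 117/77 142/29 176/10 176/10 203/13 204/13 198/13 166/14 140/27 116/46 128/83 139/90 146/93 149/93
top 120 [431. 162.] [ 0.84 -0.54] 95/58 96/58 96/57 98/57 95/57 124/26 124/26 165/12 183/11 203/11 202/13 193/13 156/14 156/14 123/52 105/62 113/69 102/61 113/69
top 0 [463.  211.2] [ 0.84 -0.54] 120/74 124/75 129/76 127/73 131/59 153/17 153/17 182/11 193/11 203/11 200/11 174/14 174/14 139/42 129/77 125/79 120/77 120/75 119/75
top -60 [479.5 236.7] [ 0.84 -0.54] 90/48 100/57 103/62 103/62 114/44 140/19 174/12 189/12 202/12 202/12 200/12 184/12 145/21 112/52 102/47 103/56 103/56 105/57 105/48
top -150 [505. 276.] [ 0.84 -0.54] 124/67 96/32 110/54 102/20 134/14 166/10 166/10 189/12 200/12 202/11 178/12 155/10 94/5 94/5 83/-3 86/-4 78/0 75/2 76/-1
side 150 [321.5 145. ] [ 0.03 -1.  ] 203/97 208/93 207/94 204/96 198/101 192/96 169/54 176/17 205/12 227/8 227/11 203/27 157/54 128/75 127/81 136/83 147/92 177/106 192/101
side 120 [332.  145.3] [ 0.03 -1.  ] 131/84 132/85 133/85 132/82 134/82 143/60 160/25 193/12 219/11 230/7 226/17 209/56 199/92 197/98 195/100 194/100 199/98 202/98 208/93
side 0 [374.2 146.6] [ 0.03 -1.  ] 123/81 127/83 133/82 131/82 150/91 181/94 170/51 179/18 205/12 226/9 228/12 220/35 212/73 205/92 199/99 201/99 206/95 207/94 207/93
side -60 [395.5 147.2] [ 0.03 -1.  ] 55/-13 53/-13 51/-12 61/-15 83/-16 116/-3 162/9 199/11 226/10 231/7 218/8 156/-2 99/-18 89/-22 90/-24 90/-25 92/-25 88/-22 82/-8
side -150 [427.7 148.2] [ 0.03 -1.  ] 51/-11 53/-12 54/-6 56/-7 78/-4 129/7 175/10 206/11 224/9 224/11 186/7 124/-7 92/-20 88/-22 88/-23 90/-22 92/-24 87/-24 75/-9
```

>>> carry_out(steps=[[0, 0, 0, 0, 0, 5, 0], [0, 0, 0, 0, 0, 10, 0], [0, 0, 0, 0, 0, 15, 0], [0, 0, 0, 0, 0, 20, 0], [-7, 2, 14, 2, 4, 20, 0], [-10, 3, 20, 5, 8, 20, 0], [-13, 4, 27, 7, 12, 20, 0], [-17, 5, 34, 10, 16, 20, 0], [-20, 6, 41, 12.5, 20, 20, 0], [-24, 7.5, 48, 15, 24, 20, 0], [-27, 8.5, 55, 17.5, 28.5, 20, 0], [-30, 9.5, 61, 20, 33, 20, 0]])

```text
time: 1.3
position: [0.4683, -0.2619, 0.3956]
tool_rot: [1.926, 1.838, -0.356]
ft_force: [1.9, -0.0, -1.0]
grip_width: 0.032
grip_force: 0.0
```

Run:
```python
from mv import *
print(delta(tilt(42),C(-160,61,250)),delta(tilt(42),C(-160,61,60)))
from bench import ctrl; print(ctrl.get_state()["joint_positions"].round(2))
```

```text
(array([-14.73,   4.67,  29.63]), array([  7.72,  12.85, -14.56])) (array([-14.73,   4.67,  29.63]), array([  7.72,  12.85, -33.56]))
[ 0.72 -0.19 -0.51  1.69  0.38  1.4   0.13]
```

>>> carry_out(steps=[[-4, 1, 7.5, 2.5, 4, 0, 0], [-7.5, 2.5, 15, 5, 8, 0, 0], [-11, 3.5, 22, 7.7, 12.85, -2, 0], [-14.7, 4.7, 29.6, 7.7, 12.85, -7, 0], [-14.7, 4.7, 29.6, 7.7, 12.85, -12, 0], [-14.7, 4.7, 29.6, 7.7, 12.85, -17, 0], [-14.7, 4.7, 29.6, 7.7, 12.85, -22, 0], [-14.7, 4.7, 29.6, 7.7, 12.85, -27, 0], [-14.7, 4.7, 29.6, 7.7, 12.85, -31, 0], [-14.7, 4.7, 29.6, 7.7, 12.85, -33.5, 0], [-14.7, 4.7, 29.6, 7.7, 12.85, -33.5, 0]])

```text
time: 2.4
position: [0.5412, -0.1357, 0.0557]
tool_rot: [1.239, 2.143, -0.475]
ft_force: [-1.5, 0.6, -0.0]
grip_width: 0.007
grip_force: 0.0
```

Run:
```python
from mv import *
print(delta(tilt(42),C(-5,61,58)), C(-100,61,58),C(-7,61,58))
from bench import ctrl;import cv2; s=ctrl.get_state();print(s["joint_positions"].round(2),s["ft_force"])
i=ctrl.get_image("side");cv2.imwrite("pics/s1.png",i["pixels"][60:300,240:560,::-1])
```

```text
(array([-0.3 , -0.5 ,  0.38]), array([  8.24, -13.16,   0.23])) [ 0.57574298 -0.18521441  0.058     ] [ 0.62253023 -0.26558825  0.058     ]
[ 0.52  0.2  -0.84  2.21  1.12  0.99 -0.52] [-1.54983108  0.6221064  -0.04334469]
```

View pics/s1.png

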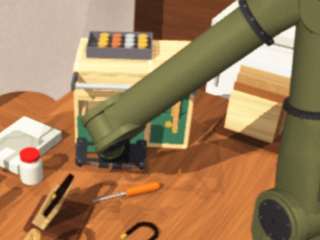

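The gripper is in front of the drawer at about crop (110,150) and clear of the bar. Pushing.

>>> carry_out(steps=[[0, 0, 0, 1.5, -2.6, 0, 0], [0, 0, 0, 2.5, -4.3, 0, 0], [0, 0, 0, 3.3, -5.6, 0, 0], [0, 0, 0, 4, -6.9, 0, 0], [0, 0, 0, 4.7, -8.1, 0, 0], [0, 0, 0, 5.4, -9.2, 0, 0], [0, 0, 0, 6, -10.3, 0, 0], [0, 0, 0, 6.5, -11.1, 0, 0], [0, 0, 0, 6.8, -11.6, 0, 0]])

```text
time: 3.35
position: [0.6129, -0.2527, 0.0605]
tool_rot: [1.239, 2.135, -0.471]
ft_force: [-1.1, 0.7, 1.7]
grip_width: 0.002
grip_force: 0.9
```

Run:
```python
from mv import *
from bench import ctrl; s=ctrl.get_state();print(Rc.inv().apply(s["position"]-C(0,0,0))*1e3,Rc.inv().apply(s["ft_force"]))
```

```text
[-22.99454094  59.12181613  60.52095637] [-1.18866084 -0.61265049  1.71137242]
```

>>> carry_out(steps=[[0, 0, 0, 0.2, -0.3, 0, 0], [0, 0, 0, 0.4, -0.7, 0, 0], [0, 0, 0, 0.6, -1.1, 0, 0], [0, 0, 0, 0.8, -1.4, 0, 0], [0, 0, 0, 0.8, -1.4, 0, 0], [0, 0, 0, 0.8, -1.4, 0, 0]])

```text
time: 3.95
position: [0.6207, -0.266, 0.0608]
tool_rot: [1.238, 2.135, -0.471]
ft_force: [-0.3, -0.1, -0.5]
grip_width: 0.003
grip_force: 0.0
```

Run:
```python
from mv import *
from bench import ctrl; s=ctrl.get_state();print(Rc.inv().apply(s["position"]-C(0,0,0))*1e3,Rc.inv().apply(s["ft_force"]))
```

```text
[-7.58566675 59.26002026 60.75472319] [-0.08409677 -0.31221865 -0.49598328]
```

>>> carry_out(steps=[[0, 0, 0, 0.1, -0.2, 0, 0], [0, 0, 0, 0.2, -0.4, 0, 0], [0, 0, 0, 0.3, -0.6, 0, 0], [0, 0, 0, 0.3, -0.6, 0, 0]])

```text
time: 4.35
position: [0.6234, -0.2701, 0.0604]
tool_rot: [1.238, 2.136, -0.47]
ft_force: [-6.1, 5.4, 4.9]
grip_width: 0.003
grip_force: 4.1
```

Run:
```python
from mv import *
from bench import ctrl; s=ctrl.get_state();print(Rc.inv().apply(s["position"]-C(0,0,0))*1e3,Rc.inv().apply(s["ft_force"]))
```

```text
[-2.63554245 59.45269345 60.39896698] [-7.70368238 -2.54100043  4.94606269]
```

>>> carry_out(steps=[[0, 0, 0, 0.1, -0.2, 0, 0], [0, 0, 0, 0.2, -0.3, 0, 0], [0, 0, 0, 0.2, -0.4, 0, 0], [0, 0, 0, 0.2, -0.4, 0, 0]])

```text
time: 4.75
position: [0.6254, -0.2738, 0.0604]
tool_rot: [1.237, 2.137, -0.47]
ft_force: [-6.2, 6.7, 4.2]
grip_width: 0.005
grip_force: 4.6
```

Run:
```python
from mv import *
from bench import ctrl; s=ctrl.get_state();print(Rc.inv().apply(s["position"]-C(0,0,0))*1e3,Rc.inv().apply(s["ft_force"]))
```

```text
[ 1.53341364 59.38828049 60.39160898] [-8.87782385 -1.98554679  4.19155036]
```

>>> carry_out(steps=[[0, 0, 0, 0.1, -0.2, 0, 0], [0, 0, 0, 0.2, -0.4, 0, 0], [0, 0, 0, 0.3, -0.5, 0, 0], [0, 0, 0, 0.3, -0.5, 0, 0]])

```text
time: 5.15
position: [0.629, -0.2807, 0.0607]
tool_rot: [1.238, 2.135, -0.47]
ft_force: [-0.4, 1.9, 0.8]
grip_width: 0.005
grip_force: 0.8
```

Run:
```python
from mv import *
from bench import ctrl; s=ctrl.get_state();print(Rc.inv().apply(s["position"]-C(0,0,0))*1e3,Rc.inv().apply(s["ft_force"]))
```

```text
[ 9.31843245 58.99798798 60.70541709] [-1.80356201  0.63822841  0.82887363]
```

>>> carry_out(steps=[[0, 0, 0, 0.1, -0.2, 0, 0], [0, 0, 0, 0.2, -0.4, 0, 0], [0, 0, 0, 0.3, -0.5, 0, 0], [0, 0, 0, 0.3, -0.5, 0, 0]])

```text
time: 5.55
position: [0.6299, -0.2816, 0.0601]
tool_rot: [1.238, 2.139, -0.471]
ft_force: [-19.9, 17.5, 16.1]
grip_width: 0.007
grip_force: 12.6
```

Run:
```python
from mv import *
from bench import ctrl; s=ctrl.get_state();print(Rc.inv().apply(s["position"]-C(0,0,0))*1e3,Rc.inv().apply(s["ft_force"]))
```

```text
[10.50725077 59.33884181 60.1055567 ] [-25.11430351  -8.41200342  16.06501898]
```

Hard stop at about 25 N after the catch force dropped away. Backing out from under the bar, then I'll verify with pictures.

>>> carry_out(steps=[[0, 0, 0, -0.5, 0.9, 0, 0], [0, 0, 0, -2, 3.5, 0, 0], [0, 0, 0, -4.5, 7.8, 0, 0], [0, 0, 0, -7, 12, 0, 0], [0, 0, 0, -9, 15.5, 1, 0], [0, 0, 0, -11, 19, 3, 0.5], [0, 0, 0, -12, 21, 7, 0.5], [0, 0, 0, -12, 23, 11, 0.5], [0, 0, 0, -12, 26, 15, 0.5], [0, 0, 0, -12, 30, 18, 0.5], [0, 0, 0, -12, 34, 20, 0.5], [0, 0, 0, -12, 34, 20, 0.5]])

```text
time: 6.75
position: [0.5138, 0.0609, 0.2641]
tool_rot: [1.232, 2.136, -0.459]
ft_force: [0.2, 0.2, -0.7]
grip_width: 0.481
grip_force: 0.0
```

```bash
cp d0.pkl d00.pkl
python3 - <<'E'
from mv import *
from bench import ctrl;import cv2,pickle; s=ctrl.get_state();print(s["position"],s["joint_positions"].round(2))
d={n:ctrl.get_image(n) for n in("side","top")};pickle.dump(d,open("d1.pkl","wb"))
import h
P=[[C(-x0,a,z) for a,z in((161,160),(-39,160),(-39,34),(161,34),(161,160))] for x0 in(0,)]+[[C(-65,172,250),C(-65,-172,250)],[C(0,180,0),C(0,180,265),C(0,-180,265),C(0,-180,0)]]
def crop(n,x,y,w,hh,polys):
    s=400/w;I=cv2.resize(d[n]["pixels"][y:y+hh,x:x+w,::-1],(400,int(hh*s)),interpolation=cv2.INTER_CUBIC);J=I.copy()
    for Q in polys:
        u=h.proj(n,np.array(Q));cv2.polylines(J,[np.round(((u-[x,y]+.5)*s)*8).astype(np.int32)],False,(255,0,255),1,cv2.LINE_AA,3)
    return np.hstack([I,J])
cv2.imwrite("pics/v2.png",np.vstack([crop("top",400,100,180,135,[]+P),crop("side",300,90,160,120,P)]))
E
```

```text
[0.5138144  0.06091522 0.26413233] [ 0.4   0.   -1.09  1.88  0.73  1.43 -0.33]
```

View pics/v2.png

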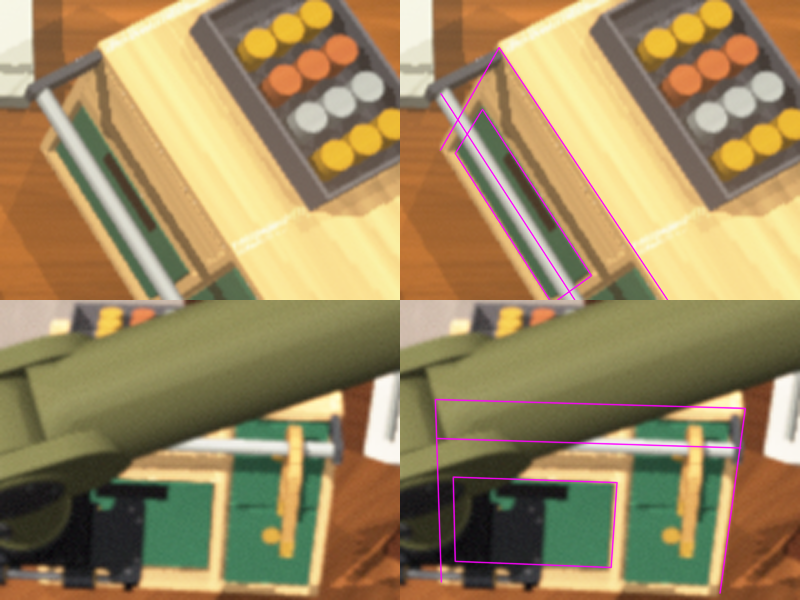

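Drawer is home: in the top tile the green panel sits inside the carcass at about tile (125,210), flush with no gap, and the side tile agrees. Next, pre-grasp above the dark handle's +x leg shoulder.

```bash
cat >> mv.py <<'E'
Rh=R.from_euler("z",w[3]+np.pi/2)*R.from_rotvec([-np.pi/6,0,0]);H=lambda x,y,z:Rh.apply(np.array([x,y,z])/1e3)+w[:3]
hz=Rh.apply([0,0,1]);hy=Rh.apply([0,1,0])
G=tool(-hz,-hy)
E
python3 - <<'E'
from mv import *
print(delta(G,H(38,0,170)),H(38,0,170),H(38,0,88))
E
```

```text
(array([ 48.49, -11.03,  -3.54]), array([-1.48,  6.95, -8.61])) [0.49723998 0.12429644 0.17483427] [0.53696184 0.13445387 0.10382019]
```

>>> carry_out(steps=[[8, -1.8, -0.6, -1, 2, 0, 0.5], [16, -3.6, -1.2, -1.5, 4, 0, 0.5], [24, -5.5, -1.8, -1.5, 7, 0, 0.5], [32, -7.3, -2.4, -1.5, 7, 0, 0.5], [40, -9, -3, -1.5, 7, -2, 0.5], [48.5, -11, -3.5, -1.5, 7, -5, 0.5], [48.5, -11, -3.5, -1.5, 7, -8.6, 0.5], [48.5, -11, -3.5, -1.5, 7, -8.6, 0.5], [48.5, -11, -3.5, -1.5, 7, -8.6, 0.5]])

```text
time: 7.75
position: [0.5097, 0.1275, 0.1546]
tool_rot: [1.713, 2.198, 0.559]
ft_force: [-0.9, 0.1, 0.6]
grip_width: 0.502
grip_force: 0.0
```

Run:
```python
from mv import *
from bench import ctrl;import cv2; s=ctrl.get_state();print(s["joint_positions"].round(2),delta(G,H(38,0,170),s),delta(G,H(38,0,88),s))
i=ctrl.get_image("wrist");I=np.ascontiguousarray(i["pixels"][:,:,::-1]);print(i["T_tool_cam"].round(3).tolist())
Tw=np.eye(4);Tw[:3,:3]=R.from_rotvec(s["tool_rot"]).as_matrix();Tw[:3,3]=s["position"];T=np.linalg.inv(Tw@i["T_tool_cam"])
a=np.linspace(0,np.pi,15)
for r in(36,50):
  for y in (-7,):
    P=np.array([H(r,y,30)]+[H(r*np.cos(t),y,85+r*np.sin(t)) for t in a]+[H(-r,y,30)])@T[:3,:3].T+T[:3,3];q=P@i["camera_matrix"].T;u=q[:,:2]/q[:,2:]
    cv2.polylines(I,[np.round(u).astype(np.int32)],False,(255,0,255),1,cv2.LINE_AA)
cv2.imwrite("pics/w1.png",I)
```

```text
[ 0.05 -0.3  -0.31  2.25 -0.13  0.69  0.06] (array([ 0.2 , -1.63,  0.17]), array([-1.25, -0.32,  2.02])) (array([ 0.2 , -1.63,  0.17]), array([ 2.72,  0.7 , -5.08]))
[[0.002, -0.967, -0.256, 0.069], [1.0, 0.001, 0.001, 0.001], [-0.001, -0.256, 0.967, -0.189], [0.0, 0.0, 0.0, 1.0]]
```

View pics/w1.png

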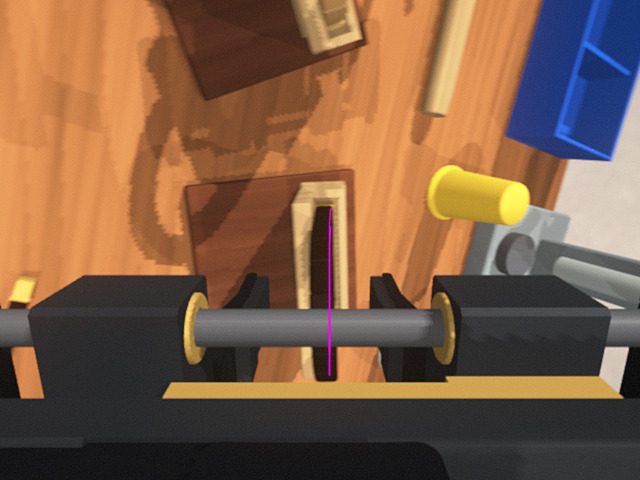

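Wrist view: the dark handle spans (325,205) to (325,380), centred between the open fingers and within 5 px of the model. Joint 2 is at its limit here, so the pose stopped about 2 cm short. I'll step in along the tool axis and check.

>>> carry_out(steps=[[0, 0, 0, 1, 0.2, -1.5, 0.5], [0, 0, 0, 2, 0.5, -3, 0.5], [0, 0, 0, 2, 0.5, -3, 0.5]])

```text
time: 8.1
position: [0.5321, 0.1333, 0.1274]
tool_rot: [1.709, 2.196, 0.557]
ft_force: [-0.7, 0.4, -1.1]
grip_width: 0.504
grip_force: 0.0
```

Run:
```python
from mv import *
from bench import ctrl; s=ctrl.get_state();print(s["joint_positions"].round(2),delta(G,H(38,0,88),s),Rh.inv().apply(s["position"]-w[:3])*1e3)
```

```text
[ 0.07 -0.21 -0.34  2.24 -0.09  0.6   0.02] (array([ 0.4 , -1.47,  0.12]), array([ 0.48,  0.11, -2.35])) [ 38.08912335  -7.47369563 110.8618028 ]
```

>>> carry_out(steps=[[0.4, -1.5, 0, 0.3, 0.1, -1.2, 0.5], [0.4, -1.5, 0, 0.4, 0.1, -2.3, 0.5], [0.4, -1.5, 0, 0.4, 0.1, -2.3, 0.5]])

```text
time: 8.4
position: [0.5356, 0.1353, 0.1051]
tool_rot: [1.693, 2.18, 0.585]
ft_force: [-0.4, -0.3, 0.6]
grip_width: 0.497
grip_force: 0.0
```

Run:
```python
from mv import *
from bench import ctrl; s=ctrl.get_state();print(s["ft_force"],delta(G,H(38,0,88),s),Rh.inv().apply(s["position"]-w[:3])*1e3)
```

```text
[-0.39093677 -0.27672774  0.57088249] (array([-0.01,  0.07,  0.03]), array([ 0.13, -0.08, -0.12])) [39.10477733  0.33347737 89.61958597]
```

Free of contact and on target. Closing.

>>> carry_out(steps=[[0, 0, 0, 0, 0, 0, 0], [0, 0, 0, 0, 0, 0, 0], [0, 0, 0, 0, 0, 0, 0], [0, 0, 0, 0, 0, 0, 0], [0, 0, 0, 0, 0, 0, 0], [0, 0, 0, 0, 0, 0, 0], [0, 0, 0, 0, 0, 0, 0], [0, 0, 0, 0, 0, 0, 0]], squeeze=30)

```text
time: 9.2
position: [0.5373, 0.1363, 0.1072]
tool_rot: [1.691, 2.178, 0.59]
ft_force: [-3.3, -0.5, 3.2]
grip_width: 0.156
grip_force: 29.8
```

>>> carry_out(steps=[[0, 0, 0, -0.5, -0.1, 0.9, 0], [0, 0, 0, -1, -0.2, 1.7, 0], [0, 0, 0, -1.2, -0.3, 2.6, 0], [0, 0, 0, -1.2, -0.3, 4, 0], [0, 0, 0, -1.2, -0.3, 6, 0], [0, 0, 0, -1, -0.3, 8, 0], [0, 0, 0, -1, -0.3, 8, 0]])

```text
time: 9.9
position: [0.53, 0.1341, 0.1897]
tool_rot: [1.69, 2.176, 0.594]
ft_force: [0.3, 0.5, -0.0]
grip_width: 0.156
grip_force: 29.8
```

Run:
```python
from mv import *
# hang: handle x=-xc ; tool down, tool y=yc
from bench import ctrl; s=ctrl.get_state();print(s["joint_positions"].round(2),s["grip_width"],s["ft_force"])
D=tilt(0)
for p in (C(-103,30,400),C(-103,30,223+50)): print(p,delta(D,p,s))
i=ctrl.get_image("wrist");
import cv2;cv2.imwrite("pics/w2.png",cv2.resize(i["pixels"][:,:,::-1],(480,360)))
```

```text
[-0.13 -0.3  -0.16  2.2  -0.04  0.71 -0.02] 0.1557864175633102 [ 0.33541032  0.47210552 -0.024683  ]
[ 0.54744244 -0.19821746  0.4       ] (array([-11.65,  28.29,  15.48]), array([  1.75, -33.23,  21.03]))
[ 0.54744244 -0.19821746  0.273     ] (array([-11.65,  28.29,  15.48]), array([  1.75, -33.23,   8.33]))
```

View pics/w2.png

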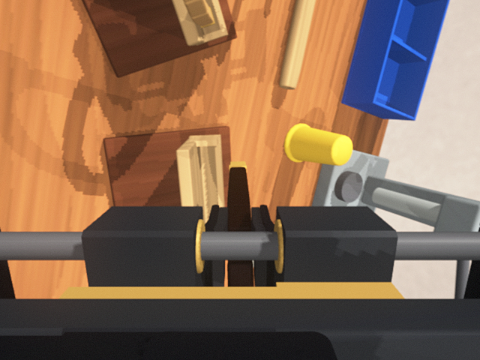

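Handle held squarely: brass foot at (238,165), empty rest at (185,180). Now turning it upright, raising, and traversing to above the bar.

>>> carry_out(steps=[[-2.5, 6, 3, 1, 0, 2, 0], [-5, 12, 7, 2, 0, 5, 0], [-7.5, 18, 10, 2, -1, 9, 0], [-10, 24, 13, 2, -3, 13, 0], [-11.7, 28.3, 15.5, 2, -6, 17, 0], [-11.7, 28.3, 15.5, 1.7, -9, 21, 0], [-11.7, 28.3, 15.5, 1.7, -13, 21, 0], [-11.7, 28.3, 15.5, 1.7, -17, 21, 0], [-11.7, 28.3, 15.5, 1.7, -21, 21, 0], [-11.7, 28.3, 15.5, 1.7, -25, 21, 0], [-11.7, 28.3, 15.5, 1.7, -28, 21, 0], [-11.7, 28.3, 15.5, 1.7, -28, 21, 0]])

```text
time: 11.15
position: [0.5435, -0.1521, 0.3954]
tool_rot: [-1.575, -2.716, 0.011]
ft_force: [-0.5, -0.7, -1.6]
grip_width: 0.155
grip_force: 29.8
```

Run:
```python
from mv import *
from bench import ctrl;import cv2; s=ctrl.get_state();print(s["joint_positions"].round(2),s["grip_width"],delta(tilt(0),C(-103,30,400),s))
i=ctrl.get_image("wrist");I=np.ascontiguousarray(i["pixels"][:,:,::-1])
Tw=np.eye(4);Tw[:3,:3]=R.from_rotvec(s["tool_rot"]).as_matrix();Tw[:3,3]=s["position"];T=np.linalg.inv(Tw@i["T_tool_cam"])
for L in ([(-65,172,250),(-65,-172,250)],[(0,180,265),(0,-180,265)]):
    P=np.array([C(*p) for p in L])@T[:3,:3].T+T[:3,3];q=P@i["camera_matrix"].T;u=q[:,:2]/q[:,2:];print(u.round())
    if (P[:,2]>0).all(): cv2.polylines(I,[np.round(u).astype(np.int32)],False,(255,0,255),1,cv2.LINE_AA)
j=ctrl.get_image("side")["pixels"][60:300,240:560,::-1]
cv2.imwrite("pics/w3.png",np.hstack([cv2.resize(I,(400,300)),cv2.resize(j,(400,300))]))
```

```text
[ 0.12  0.12  0.12  1.3  -0.01  1.73  0.75] 0.1546168370681419 (array([ 0.27, -0.3 ,  0.42]), array([ 0.39, -4.61,  0.46]))
[[456. 301.]
 [ 75. 302.]]
[[464. 374.]
 [ 68. 374.]]
```

View pics/w3.png

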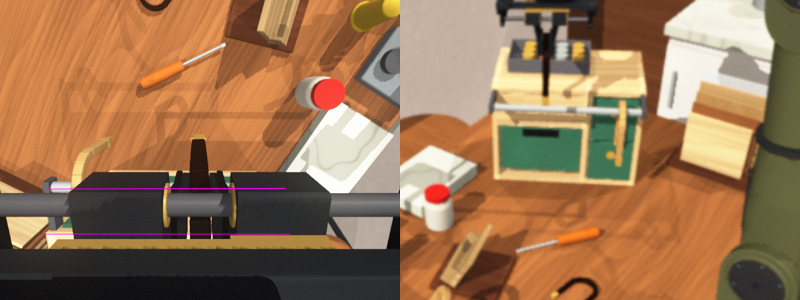

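Left tile: bar end at (62,187) lies on the projected line (188), so the bar estimate holds. The handle is vertical in the fingers. Right tile: drawer flush. Moving over the bar and lowering.

>>> carry_out(steps=[[0.3, -0.3, 0.4, 0.2, -2.5, 0, 0], [0.3, -0.3, 0.4, 0.4, -4.6, 0, 0], [0.3, -0.3, 0.4, 0.4, -4.6, 0, 0], [0.3, -0.3, 0.4, 0.4, -4.6, -3, 0], [0.3, -0.3, 0.4, 0.4, -4.6, -6, 0], [0.3, -0.3, 0.4, 0.4, -4.6, -9, 0], [0.3, -0.3, 0.4, 0.4, -4.6, -12, 0], [0.3, -0.3, 0.4, 0.4, -4.6, -14, 0], [0.3, -0.3, 0.4, 0.4, -4.6, -14.5, 0], [0.3, -0.3, 0.4, 0.4, -4.6, -14.5, 0]])

```text
time: 12.25
position: [0.5491, -0.1904, 0.251]
tool_rot: [-1.551, -2.731, -0.005]
ft_force: [-0.6, 0.1, -0.7]
grip_width: 0.153
grip_force: 29.8
```

Run:
```python
from mv import *
from bench import ctrl;import cv2; s=ctrl.get_state();print(s["ft_force"],delta(tilt(0),C(-103.5,30,228),s))
I=ctrl.get_image("side")["pixels"][90:210,290:450,::-1];J=ctrl.get_image("top")["pixels"][110:245,400:580,::-1]
cv2.imwrite("pics/v4.png",np.hstack([cv2.resize(a,(400,300),interpolation=cv2.INTER_CUBIC) for a in(I,J)]))
```

```text
[-0.62147491  0.13681131 -0.72836836] (array([-0.18,  0.04, -0.6 ]), array([-0.19, -0.74, -2.3 ]))
```

View pics/v4.png

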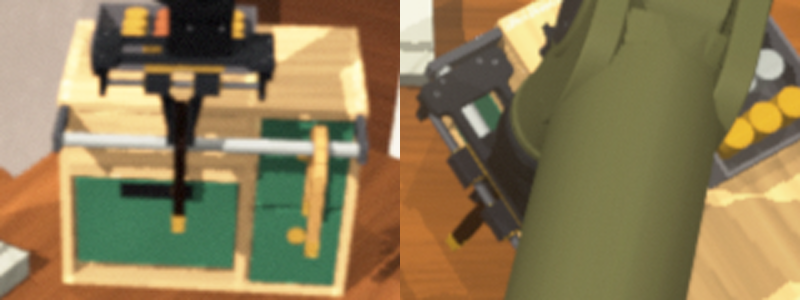

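The handle's front leg is in front of the bar (180,150→225), well clear of the hung pale one (315,200). Centring, then lowering gently.

>>> carry_out(steps=[[0, 0, 0, -0.2, -0.7, 0, 0], [0, 0, 0, -0.2, -0.7, -0.5, 0], [0, 0, 0, -0.2, -0.7, -0.9, 0], [0, 0, 0, -0.2, -0.7, -1.3, 0], [0, 0, 0, -0.2, -0.7, -1.6, 0], [0, 0, 0, -0.2, -0.7, -1.8, 0], [0, 0, 0, -0.2, -0.7, -1.8, 0], [0, 0, 0, -0.2, -0.7, -1.8, 0]])

```text
time: 13.15
position: [0.5472, -0.1994, 0.2336]
tool_rot: [1.555, 2.729, 0.004]
ft_force: [-0.5, -0.5, -0.7]
grip_width: 0.149
grip_force: 29.8
```

>>> carry_out(steps=[[0, 0, 0, 0, 0, -0.2, 0], [0, 0, 0, 0, 0, -0.4, 0], [0, 0, 0, 0, 0, -0.6, 0], [0, 0, 0, 0, 0, -0.6, 0]])

```text
time: 13.55
position: [0.5469, -0.1993, 0.2271]
tool_rot: [-1.555, -2.73, -0.003]
ft_force: [0.3, -0.6, -1.0]
grip_width: 0.155
grip_force: 29.8
```

>>> carry_out(steps=[[0, 0, 0, 0, 0, -0.1, 0], [0, 0, 0, 0, 0, -0.2, 0], [0, 0, 0, 0, 0, -0.3, 0], [0, 0, 0, 0, 0, -0.3, 0]])

```text
time: 13.95
position: [0.5471, -0.1994, 0.2244]
tool_rot: [1.555, 2.729, 0.004]
ft_force: [-0.4, 0.2, -1.3]
grip_width: 0.155
grip_force: 29.8
```

>>> carry_out(steps=[[0, 0, 0, 0, 0, -0.1, 0], [0, 0, 0, 0, 0, -0.2, 0], [0, 0, 0, 0, 0, -0.3, 0], [0, 0, 0, 0, 0, -0.3, 0]])

```text
time: 14.35
position: [0.5472, -0.1994, 0.2215]
tool_rot: [1.555, 2.729, 0.004]
ft_force: [-0.2, -1.1, -0.8]
grip_width: 0.157
grip_force: 29.8
```

>>> carry_out(steps=[[0, 0, 0, 0, 0, -0.1, 0], [0, 0, 0, 0, 0, -0.2, 0], [0, 0, 0, 0, 0, -0.3, 0], [0, 0, 0, 0, 0, -0.3, 0]])

```text
time: 14.75
position: [0.5476, -0.1996, 0.2199]
tool_rot: [1.554, 2.728, 0.004]
ft_force: [-1.1, 0.8, 5.6]
grip_width: 0.16
grip_force: 29.9
```

Contact: Fz rises to +5.6 N at z 0.220. Easing the load by 1 mm, then opening slightly.

>>> carry_out(steps=[[0, 0, 0, 0, 0, 0.1, 0], [0, 0, 0, 0, 0, 0.1, 0], [0, 0, 0, 0, 0, 0.1, 0.2], [0, 0, 0, 0, 0, 0.1, 0.25], [0, 0, 0, 0, 0, 0.1, 0.35], [0, 0, 0, 0, 0, 0.1, 0.4], [0, 0, 0, 0, 0, 0.1, 0.4], [0, 0, 0, 0, 0, 0.1, 0.4], [0, 0, 0, 0, 0, 0.1, 0.4]], squeeze=5)

```text
time: 15.65
position: [0.5472, -0.1995, 0.2196]
tool_rot: [1.555, 2.729, 0.004]
ft_force: [0.1, -1.2, -0.0]
grip_width: 0.399
grip_force: 0.0
```

Run:
```python
from mv import *
from bench import ctrl;import h; s=ctrl.get_state();print(s["ft_force"],s["grip_width"],s["grip_force"],Rc.inv().apply(s["position"]-C(0,0,0))*1e3)
i=ctrl.get_image("side");d=i["pixels"].astype(int)
m=d.max(2)<70
for z in range(125,290,10):
    u,v=h.proj("side",C(-65-43-7,30,z))[0]; r=int(round(v)); x0=int(u)-12; print(z,round(u,1),r,"".join("#" if m[r,x] else "." for x in range(x0,x0+25)), "" )
```

```text
[ 0.08591386 -1.17985773 -0.02999514] 0.3992501167425864 0.0 [-102.07649303   29.12707394  219.55108638]
125 361.6 193 ......................... 
135 361.7 190 ......................... 
145 361.8 187 ......................... 
155 361.9 184 ......................... 
165 362.0 181 ...........####.......... 
175 362.1 178 ...........#####......... 
185 362.3 175 ...........#####......... 
195 362.4 172 ...........######.#...... 
205 362.5 169 .......############...... 
215 362.6 166 ####################..... 
225 362.7 163 #..........#######....... 
235 362.8 160 .............###......... 
245 362.9 157 ............####......... 
255 363.0 154 ....##.....####.....##... 
265 363.1 151 .....#.....####.....##... 
275 363.3 147 ....##.....####......##.. 
285 363.4 144 ...###.....####......###.
```

>>> carry_out(steps=[[0, 0, 0, 0, 0, 1, 0.4], [0, 0, 0, 0, 0, 2.5, 0.4], [0, 0, 0, 0, 0, 4.5, 0.4], [0, 0, 0, 0, 0, 7, 0.4], [0, 0, 0, 0, 0, 10, 0.4], [0, 0, 0, 0, 0, 14, 0.4], [0, 0, 0, -1, 4, 17, 0.4], [0, 0, 0, -2, 9, 18, 0.4], [0, 0, 0, -3, 14, 18, 0.4], [0, 0, 0, -3, 19, 18, 0.4], [0, 0, 0, -3, 24, 18, 0.4], [0, 0, 0, -3, 24, 18, 0.4]])

```text
time: 16.9
position: [0.5163, 0.0493, 0.4014]
tool_rot: [1.537, 2.739, 0.011]
ft_force: [0.3, 0.2, -0.1]
grip_width: 0.398
grip_force: 0.0
```

Run:
```python
from mv import *
from bench import ctrl;import h,cv2; s=ctrl.get_state();print(s["position"],s["ft_force"])
a=np.linspace(0,np.pi,15)
for n in("side","top"):
    i=ctrl.get_image(n)["pixels"].astype(int);d0=h.d[n]["pixels"].astype(int)
    m=i.max(2)<70
    L=[(x,0) for x in()]
    P=[C(-65+43*np.cos(t),30,258-121+85+43*np.sin(t)) for t in a]
    u=h.proj(n,np.array(P)).round().astype(int);print(n,u[::7].tolist(),[int(m[v,x]) for x,v in u])
    y0,y1,x0,x1=(130,205,340,400) if n=="side" else (150,215,430,490)
    if n=="side":
        for r in range(130,205,3):print(r,"".join("#" if m[r,x] else "." for x in range(340,390)))
    else:
        for r in range(170,235,3):print(r,"".join("#" if m[r,x] else "." for x in range(425,505)))
```

```text
[0.51631871 0.04930126 0.40135046] [ 0.33377088  0.2433903  -0.08633276]
side [[364, 147], [364, 142], [363, 163]] [1, 1, 1, 1, 1, 1, 1, 1, 1, 1, 1, 1, 1, 1, 1]
130 ..................................................
133 ..................................................
136 ..................................................
139 ........................##........................
142 .......................###........................
145 .......................###........................
148 .......................####.......................
151 ......................####........................
154 ......................####........................
157 ......................####........................
160 .......................###........................
163 ########.##..........#######......................
166 ##############################....................
169 ...............##############.....................
172 .....................#########....................
175 .....................######...#...................
178 .....................####.........................
181 
[... 1692 characters left out ...]
....................
212 .......########.................................................................
215 ....########....................................................................
218 .########.......................................................................
221 #####...........................................................................
224 ................................................................................
227 ................................................................................
230 ................................................................................
233 ................................................................................
```

Run:
```python
from mv import *
from bench import ctrl;import h
i={n:ctrl.get_image(n)["pixels"].astype(int) for n in("side","top")}
d0=h.d["top"]["pixels"].astype(int)
for n in ("top",):
    for r in range(176,236,3):print(r,"".join("#" if (i[n][r,x].max()<105 and i[n][r,x][0]>=i[n][r,x][1]-3) else "g" if i[n][r,x][1]>i[n][r,x][0] and i[n][r,x].max()<130 else "." for x in range(415,500)))
for t in np.linspace(0,np.pi,9):
    for z,r in ((0,50),):
        u=h.proj("top",C(-65+r*np.cos(t),30,222+r*np.sin(t)))[0];q=u.round().astype(int);print(q,i["top"][q[1],q[0]])
```

```text
176 ................ggggg..........ggg#####g.............................................
179 ..................ggggg..........ggg#####g...........................................
182 ....................ggggg..........ggg#####g.........................................
185 ......................ggggg.........gggg#####g.......................................
188 ........................ggggg.........gggg#####g...#######...........................
191 ..........................ggggg.........ggg#################.........................
194 ...........................ggggg........##################...........................
197 .............................ggggg####################...............................
200 ...............................############...##########.............................
203 ..........................##############........#g########...........................
206 ......................###########..ggg............##########.........................
209 ..................############.......ggggg#.........#####gggg........................
212 ...............#
[... 191 characters left out ...]
................ggggg#........ggggggggggg.................
221 .........########...........................gggggg#........gggggggggg#...............
224 ..............................................gggggg#........gggggg#.................
227 ................................................gggggg.........#.................####
230 ..................................................ggggg#.....................gg######
233 ....................................................gg...#..............gggggggg#####
[471 191] [76 54 35]
[473 189] [112  85  54]
[471 189] [75 55 33]
[466 191] [75 54 34]
[458 195] [74 52 35]
[449 201] [65 47 29]
[441 206] [68 46 30]
[434 211] [62 41 24]
[431 214] [60 41 24]
```

>>> carry_out(steps=[[0, 0, 0, 0, 0, 0, 0.4], [0, 0, 0, 0, 0, 0, 0.4], [0, 0, 0, 0, 0, 0, 0.4], [0, 0, 0, 0, 0, 0, 0.4], [0, 0, 0, 0, 0, 0, 0.4], [0, 0, 0, 0, 0, 0, 0.4], [0, 0, 0, 0, 0, 0, 0.4], [0, 0, 0, 0, 0, 0, 0.4], [0, 0, 0, 0, 0, 0, 0.4], [0, 0, 0, 0, 0, 0, 0.4]])

```text
time: 18.1
position: [0.5172, 0.0406, 0.3996]
tool_rot: [1.555, 2.729, 0.004]
ft_force: [-0.0, -0.1, 0.4]
grip_width: 0.397
grip_force: 0.0
```

The arch matches the hanging model in both views, and the handle is at rest. Handing in.

```bash
python3 -c "
from bench import ctrl; print(ctrl.close_job())"
```

```text
the job is handed in; nothing more can be done
None
```

I pushed the drawer past its catch to the stop, then lowered the dark handle onto the bar, let go of it well clear of the pale handle, and handed the job in; the hand-in gave no verdict.

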